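# Sort the jumble into spice rack, tin tray and medicine box

## Task

Sort out the jumble on the worktop: stand the two spice jars and the salt shaker in the three free cells of the wooden spice rack, one in each, the small food tin in the free bay of the grey tin tray, and the pill bottle in the free cell of the white medicine box, all upright and right down on the floor of their cells. Leave the glass jar of spread standing where it is; do not push it about or knock it over.

Things in the scene. Friction and masses are not known exactly. Their poses are not given: they have to be found in the camera images.
- spice_jar_1: spice jar: slim clear jar with a black screw cap as wide as the jar, diameter 45 mm, 105 mm high, 0.1 kg. Stands upright on the worktop at the start; origin at the centre of its underside, z up along its axis; its yaw has no meaning.
- spice_jar_2: spice jar: slim clear jar with a red screw cap as wide as the jar, diameter 46 mm, 109 mm high, 0.1 kg. Stands upright on the worktop at the start; origin at the centre of its underside, z up along its axis; its yaw has no meaning.
- salt_shaker: salt shaker: slim clear shaker with a domed metal top with holes, diameter 44 mm up to 70 mm height, 34 mm above; 90 mm high, 0.1 kg. Stands upright on the worktop at the start; origin at the centre of its underside, z up along its axis; its yaw has no meaning.
- small_tin: small food tin, plain metal lid and rims, diameter 58 mm, 72 mm high, 0.18 kg. Stands upright on the worktop at the start; origin at the centre of its underside, z up along its axis; its yaw has no meaning.
- pill_bottle: stubby white pill bottle with a wide ribbed cap, diameter 45 mm, 81 mm high, 0.11 kg. Stands upright on the worktop at the start; origin at the centre of its underside, z up along its axis; its yaw has no meaning.
- glass_jar: bystander, not to be moved: glass jar of spread with a wide pale screw lid, diameter 66 mm, 100 mm high, loose, standing among the things to be sorted. Stands upright on the worktop at the start; origin at the centre of its underside, z up along its axis; its yaw has no meaning.
- dish_rack: bystander, fixed: blue plastic dish rack, 0.27 m deep (x), 0.39 m wide (y), 0.12 m high, full of pans that stand up to 0.4 m, close behind the jumble; its front is 0.15 m before this origin. A wall cabinet hangs to its left: front at world x = 0.59 m (handle), underside 0.52 m above the worktop; keep the wrist clear of both and sweep sideways near the robot.
- spice_rack: wooden spice rack: open box 265 mm long (x), 70 across (y), 45 high, walls and floor 5 mm thick; four square cells in a row, 60 x 60 mm inside, centres at x = -97.5, -32.5, +32.5 and +97.5 mm. The far cell (+97.5) holds a spice jar (96 high, fixed); the other three are free. Fixed. Origin: centre of underside; x along its length (away from the robot at yaw 0), y across, z up.
- tin_tray: grey steel tin tray: open box 180 mm long (x), 88 across (y), 35 high, walls and floor 4 mm thick; two bays, 84 (x) by 80 mm inside, centres at x = -44 and +44 mm. The far bay (+44) holds a wide squat tin (diameter 75, 58 mm high, fixed); the near one (-44) is free. Fixed. Origin: centre of underside; x along its length (away from the robot at yaw 0), y across, z up.
- medicine_box: white plastic medicine box, small cross on its front end: open box 156 mm long (x), 80 across (y), 40 high, walls and floor 4 mm thick; two square cells, 72 x 72 mm inside, centres at x = -38 and +38 mm. The far cell (+38) holds another pill bottle (81 mm high, fixed); the near one (-38) is free. Fixed. Origin: centre of underside; x along its length (away from the robot at yaw 0), y across, z up.

How it is judged:
At the end, for the whole second after the job is handed in: Both spice jars and the salt shaker each in a free cell of the spice rack (within 12 mm of its centre), tin in the free bay of the tray and pill bottle in the free cell of the box (18 mm), all upright within 0.12 rad, on the floor there, at rest. Glass jar upright within 40 mm of its start ((x of spice_jar_1 in the frame of spice_rack between -0.1095 and -0.0855 m or x of spice_jar_1 in the frame of spice_rack between -0.0445 and -0.0205 m or x of spice_jar_1 in the frame of spice_rack between 0.0205 and 0.0445 m) and y of spice_jar_1 in the frame of spice_rack between -0.012 and 0.012 m and z of spice_jar_1 in the frame of spice_rack between -0.002 and 0.011 m and angle between each of spice_jar_1, spice_jar_2, salt_shaker, small_tin, pill_bottle's own z axis and vertical below 0.12 rad and (x of spice_jar_2 in the frame of spice_rack between -0.1095 and -0.0855 m or x of spice_jar_2 in the frame of spice_rack between -0.0445 and -0.0205 m or x of spice_jar_2 in the frame of spice_rack between 0.0205 and 0.0445 m) and y of spice_jar_2 in the frame of spice_rack between -0.012 and 0.012 m and z of spice_jar_2 in the frame of spice_rack between -0.002 and 0.011 m and (x of salt_shaker in the frame of spice_rack between -0.1095 and -0.0855 m or x of salt_shaker in the frame of spice_rack between -0.0445 and -0.0205 m or x of salt_shaker in the frame of spice_rack between 0.0205 and 0.0445 m) and y of salt_shaker in the frame of spice_rack between -0.012 and 0.012 m and z of salt_shaker in the frame of spice_rack between -0.002 and 0.011 m and x of small_tin in the frame of tin_tray between -0.062 and -0.026 m and y of small_tin in the frame of tin_tray between -0.018 and 0.018 m and z of small_tin in the frame of tin_tray between -0.002 and 0.01 m and x of pill_bottle in the frame of medicine_box between -0.056 and -0.02 m and y of pill_bottle in the frame of medicine_box between -0.018 and 0.018 m and z of pill_bottle in the frame of medicine_box between -0.002 and 0.01 m and linear speed of each of spice_jar_1, spice_jar_2, salt_shaker, small_tin, pill_bottle below 0.02 m/s and not (distance of glass_jar from where it was at the start of the episode above 0.04 m or angle between glass_jar's own z axis and vertical above 0.3 rad)); the robot touches nothing.
It fails at once if the glass jar is pushed more than 40 mm from its place or tipped (distance of glass_jar from where it was at the start of the episode above 0.04 m or angle between glass_jar's own z axis and vertical above 0.3 rad).
It also fails if it takes over 128 s, if anything falls off the work surface, if the arm or the gripper's body presses on something with over 40 N, if the wrist force passes 120 N, or if a joint passes its speed limit or range.

## Robot

A 6-joint arm with a two-finger parallel gripper is mounted at the origin on a cart in front of the work surface, level with it; the furniture and walls round the work are solid. World frame = base frame: x ahead of the robot, y to its left, z up, the work surface at z = 0. Lengths are in m, angles in rad, forces in N, time in s.
With the tool pointing down it reaches from about 0.35 to 0.775 m from the base axis. Payload 7.3 kg.
Tool frame: the origin (TCP) lies on the mounting face of the last link; the fingertips stand 178 mm ahead of it and the grasp point (between the pads) lies 159 mm ahead of it (robot.grip_depth is the distance from the TCP to the grasp point, in m); z points along the fingers, y is the line along which they close (so a half turn about z gives the same grasp; the last joint's range is limited). The gripper opens to 92 mm and grips with 3 to 60 N. Pads are 19 mm wide; open, the fingers measure 130 mm over their backs; the gripper's body (75 mm by 190 mm) begins 47 mm behind the grasp point.
Start: joints at [-1.465, 0.342, 1.524, -0, 1.275, -0.146], TCP at [0.131, -0.508, 0.405] pointing down, gripper open.
Joint ranges: [-2.53, 2.53], [-0.77, 2.02], [0.04, 2.7], [-1, 4.14], [0.28, 2.66], [-3.11, 3.11]. Speed limits (rad/s): [2.57, 2.57, 3.14, 3.14, 3.14, 3.14].

## Interface

Orientations are given as [roll, pitch, yaw] about the fixed x, y, z axes, in that order (R = Rz(yaw) Ry(pitch) Rx(roll)).
In Python, from cell import observe, cams, robot, models gives the robot as it stands.
- The arm moves only by the shell command python3 -m jog 'ROWS' [FORCE]. ROWS is JSON, a list of rows, each a list of 3 entries, a list of its own where there are three numbers: the shift along the tool's x, y, z each as a share of 0.4 m, from -1 to 1, then the turn about the tool's z as a share of pi rad, from -1 to 1, then the closure, from 0 (fully open) to 1 (shut). In form: [[[x, y, z], turn, jaw], ...]. A call has 1 to 12 rows; each row is the pose to reach, as a shift and turn from the pose commanded when the call began, along the tool's axes at that moment, turning the shorter way round; what a row does not reach only later rows make up. A row lasts 1/8 s, in which the tool goes at most 62.5 mm and 10.7 degrees, less where a joint would pass 70% of its speed; a pose out of reach is approached as far as the arm can. A call with a number of a shift or a turn outside -1 to 1 is refused whole. A call with a gripper value outside its range is refused whole. The fingers move at their own pace and stop on an object; FORCE is the grip in N (left out, the last holds). Time passes only in rows, so rows that repeat a pose let the fingers close. It gives the time, the measured TCP pose, the force, the opening and the grip force at its end, in the units of the state.
- observe(): the state, without advancing time (a new reading comes with each control period).
- cams.read_camera(name): name is "scene" or "top" or "wrist"; returns the picture (400x640x3 uint8, red, green, blue); there is no depth.
- cams.camera_model(name): a dict with "camera_matrix" (3x3 intrinsics, pixels), "pose" (4x4, takes a point from camera to world coordinates). Camera axes: x right, y down, z forward; pixel columns grow to the right and rows downward; lengths in m; the calibration is good to about 2 mm. The wrist camera is an equidistant fisheye: a pixel r from the principal point sees the ray r / f radians off the axis. A picture is of the moment at which its call begins: read the wrist's pose just before it. camera_model takes no time and is no camera call; for the wrist camera it gives the pose at the moment of the call.
- robot.hand_in(): hands the job in; it is judged then, once.
Trained networks look in the newest picture that a camera, given by its name, has taken for a name from the list of things; names that differ only in an ending like _2 or _b are one class to them, and where a whole thing is asked for, a point or a joint stands for the part that bears it (a point fixed in the world has none). Each returns a list of dicts, best first, with "confidence" (0 to 1); they miss things now and then, are a little off and sometimes report something else, mostly with a low value. They report only what shows in the picture. A call takes as long as a camera call.
- models.find_in(target, camera): "position" ([x, y, z] in m, in world coordinates, good to about 4 mm: the middle of the surface that is visible of it).
- models.pinpoint(target, camera): "position" ([x, y, z] in m, in world coordinates, good to about 4 mm: a listed point, or the origin of a listed thing).
The state is a dict: "time": time; "qpos": joint angles; "qvel": joint speeds; "joint_efforts": joint torques, N m; "tool_pos": TCP position; "tool_rot": TCP orientation; "contact_force": force on the tool from outside, world axes, zero at the start; "torque": the same for the moment, N m; "opening": finger opening in m; "grip_force": force on a finger pad.
Only numpy, scipy, OpenCV 4.12 (cv2) and the standard library are available. Lean on these libraries where they do the work, as an engineer would, in place of code of your own. Each camera call takes 0.05 s, during which the arm holds its last target. There are 200 camera calls.

## Working session

There is one attempt and no reset: what is moved stays moved. The work goes in short steps, Python scripts to look and compute and a shell command to move; the robot and the scene stay as the last step left them, time stands still between calls to the robot, and variables do not carry over. Pictures are saved under pics/ and viewed, at most 14 in all, crops included, and the job is handed in when it is done.

```bash
ls; mkdir -p pics; python3 - <<'E'
from cell import observe, cams, robot, models
import cv2
s=observe();print({k:s[k] for k in('time','tool_pos','tool_rot','opening')})
for c in('scene','top'):
    cv2.imwrite(f'pics/{c}0.png',cams.read_camera(c)[:,:,::-1])
    m=cams.camera_model(c);print(c,m['camera_matrix'],m['pose'])
    for n in('spice_jar_1','salt_shaker','small_tin','pill_bottle','glass_jar','spice_rack','tin_tray','medicine_box','dish_rack'):
        for r in models.pinpoint(n,c): print(c,n,[round(v,3) for v in r['position']],round(r['confidence'],2))
E
```

```text
pics
{'time': 0.0, 'tool_pos': array([ 0.1307977 , -0.50829907,  0.40404487]), 'tool_rot': array([-3.14007462e+00, -2.09861993e-04,  2.51757281e-01]), 'opening': 0.09175947510752944}
scene [[469.04702208   0.         321.89020449]
 [  0.         469.04702208 199.59723557]
 [  0.           0.           1.        ]] [[-0.69670507 -0.53765213  0.47490234 -0.04481155]
 [-0.71732091  0.51544305 -0.46879545  0.57726383]
 [ 0.00726376 -0.66726955 -0.7447809   1.01360476]
 [ 0.          0.          0.          1.        ]]
scene spice_jar_1 [0.424, -0.15, -0.001] 0.72
scene spice_jar_1 [0.435, 0.019, -0.002] 0.67
scene salt_shaker [0.421, -0.317, 0.003] 0.56
scene small_tin [0.469, -0.385, -0.003] 0.79
scene small_tin [0.464, -0.233, -0.003] 0.61
scene pill_bottle [0.467, -0.232, 0.001] 0.78
scene pill_bottle [0.43, 0.017, -0.004] 0.16
scene glass_jar [0.48, -0.056, -0.001] 0.62
scene glass_jar [0.433, 0.02, -0.002] 0.26
scene spice_rack [0.509, 0.357, 0.001] 0.64
scene tin_tray [0.505, 0.141, -0.001] 0.58
scene tin_tray [0.475, -0.057, -0.003] 0.4
scene medicine_box [0.514, 0.252, -0.002] 0
[... 192 characters left out ...]
-0.98535533  0.16919182  0.3748428 ]
 [-0.99955446  0.02443775  0.01713719 -0.02349357]
 [-0.02102089 -0.16875331 -0.98543414  1.19837495]
 [ 0.          0.          0.          1.        ]]
top spice_jar_1 [0.424, -0.154, -0.002] 0.78
top spice_jar_1 [0.43, 0.017, -0.001] 0.56
top salt_shaker [0.422, -0.321, -0.002] 0.47
top small_tin [0.469, -0.383, -0.004] 0.72
top small_tin [0.509, 0.353, 0.003] 0.7
top pill_bottle [0.466, -0.233, 0.0] 0.56
top pill_bottle [0.425, -0.152, -0.002] 0.48
top glass_jar [0.478, -0.059, 0.002] 0.56
top glass_jar [0.434, 0.019, 0.001] 0.47
top spice_rack [0.507, 0.353, 0.002] 0.66
top tin_tray [0.502, 0.138, 0.001] 0.82
top medicine_box [0.515, 0.25, -0.0] 0.87
```

View pics/scene0.png

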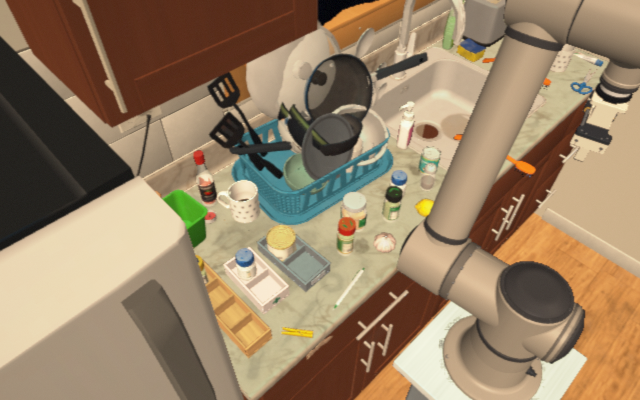

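View pics/top0.png

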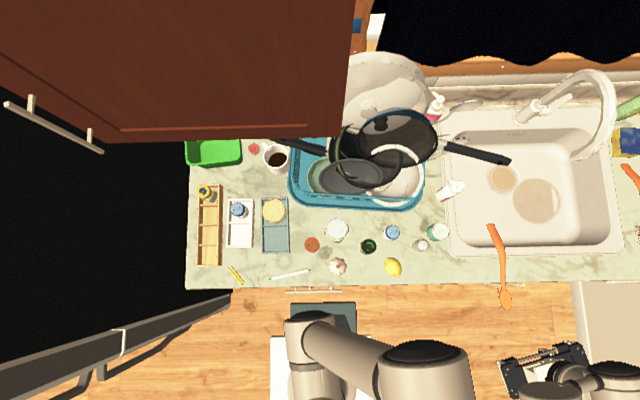

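The scene picture shows the rack at (235,315), box at (255,280), tray at (293,258), red-cap jar at (346,235), glass jar at (354,208), black-cap jar at (393,203), pill bottle at (399,180), shaker at (427,182) and tin at (430,160). The top picture shows the same order: rack at (208,225), box at (239,222), tray at (275,224), jars at (312,244), (337,229) and (368,246), pill bottle at (392,232), shaker at (421,244) and tin at (439,231). Next I need the container yaws and the position of the side wall.

```bash
python3 - <<'E'
import cv2
a=cv2.imread('pics/top0.png')[165:295,180:300]; b=cv2.imread('pics/scene0.png')[215:360,180:340]
cv2.imwrite('pics/topc.png',cv2.resize(a,None,fx=4.5,fy=4.5,interpolation=cv2.INTER_CUBIC))
cv2.imwrite('pics/scenec.png',cv2.resize(b,None,fx=4,fy=4,interpolation=cv2.INTER_CUBIC))
E
cat > h.py <<'E'
from cell import observe, cams, robot, models
import numpy as np
from scipy.spatial.transform import Rotation as Ro
def ray(cam,u,v):
    m=cams.camera_model(cam);K=np.array(m['camera_matrix']);P=np.array(m['pose'])
    a=(np.array([u,v])-K[:2,2])/K[0,0]
    if cam=='wrist':
        r=np.linalg.norm(a); d=np.r_[a/r*np.sin(r),np.cos(r)]
    else: d=np.r_[a,1]
    return P[:3,3],P[:3,:3]@d
def onz(cam,u,v,z=0):
    o,d=ray(cam,u,v); return o+d*(z-o[2])/d[2]
def tri(*obs):
    A=np.zeros((3,3));b=np.zeros(3)
    for c,u,v in obs:
        o,d=ray(c,u,v);d/=np.linalg.norm(d);M=np.eye(3)-np.outer(d,d);A+=M;b+=M@o
    return np.linalg.solve(A,b)
def proj(cam,p):
    m=cams.camera_model(cam);K=np.array(m['camera_matrix']);P=np.array(m['pose'])
    q=P[:3,:3].T@(np.array(p)-P[:3,3])
    if cam=='wrist':
        r=np.hypot(*q[:2]);t=np.arctan2(r,q[2]);return K[:2,2]+K[0,0]*t*q[:2]/r
    return K[:2,2]+K[0,0]*q[:2]/q[2]
def go(wps):
    """wps: list of (grasp x,y,z,yaw deg) -> shares from current pose"""
    s=observe();R=Ro.from_euler('xyz',s['tool_rot']).as_matrix();p=np.array(s['tool_pos'])
    g=p+R[:,2]*robot.grip_depth;yaw=s['tool_rot'][2]
    print('t',round(s['time'],2),'grasp',g.round(4),'yaw',round(np.degrees(yaw),1),'tilt',round(np.degrees(np.arccos(-R[2,2])),2),'open',round(s['opening'],4),'F',np.round(s['contact_force'],1))
    for x,y,z,w in wps:
        d=R.T@(np.array([x,y,z])-g)/0.4
        t=-((np.radians(w)-yaw+np.pi)%(2*np.pi)-np.pi)/np.pi
        print((x,y,z,w),d.round(4),round(t,4),'rows',max(int(np.ceil(np.linalg.norm(d)*.4/.0625)),int(np.ceil(abs(t)*180/10.7))))
E
```

```text
(no output)
```

View pics/topc.png

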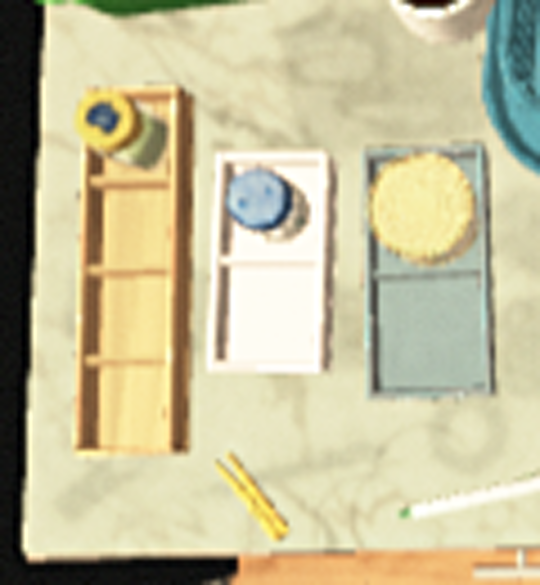

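View pics/scenec.png

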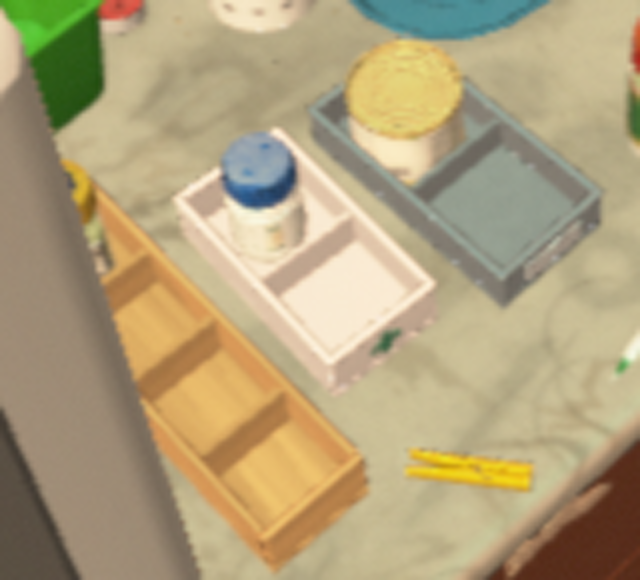

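The top crop shows the three containers almost square to x, with near rim corners at rack (78/186,452), box (208/326,372) and tray (368/494,396). The counter's left edge is at crop x≈27–45. I'll triangulate the rims now.

```bash
python3 - <<'E'
from h import *
T=lambda u,v:('top',u/4.5+180-.4,v/4.5+165-.4)
S=lambda u,v:('scene',u/4+180-.4,v/4+215-.4)
for n,a,b in [('rack nr',T(186,452),S(365,462)),('rack nl',T(78,452),S(272,540)),('box nr',T(326,372),S(435,288)),('box nl',T(208,372),S(335,358)),('box fl',T(217,152),S(180,200)),('box fr',T(330,152),S(278,132)),('tray nr',T(494,396),S(600,193)),('tray nl',T(368,396),S(508,272)),('tray fl',T(365,146),S(312,103))]:
    print(n,tri(a,b).round(4))
for n,c,z in [('rack',[(78,452),(186,452),(185,88)],.045),('box',[(208,372),(326,372),(330,152),(217,152)],.04),('tray',[(368,396),(494,396),(487,146),(365,146)],.035),('ctr edge',[(27,540),(45,20)],0),('clip',[(285,535)],0)]:
    print(n,[onz(*T(*p),z)[:2].round(4).tolist() for p in c])
for n,(u,v) in dict(garlic=(338,267),lemon=(393,267),dishfront=(300,203),dishfront2=(420,208),cup=(276,160)).items(): print(n,onz('top',u,v,.03 if n in('garlic','lemon') else .1).round(3))
# cap centres
for n,t,s,z in [('j2',(312,244),(347,226),.109),('gl',(337,229),(354,202),.1),('j1',(368,246),(394,193),.105),('pill',(392,232),(399,177),.081)]: print(n,tri(('top',*t),('scene',*s)).round(3),z)
E
```

```text
rack nr [0.3791 0.3148 0.0276]
rack nl [0.3776 0.3856 0.0391]
box nr [0.4332 0.214  0.0343]
box nl [0.4326 0.2929 0.0497]
box fl [0.5899 0.2907 0.0412]
box fr [0.5909 0.2113 0.0346]
tray nr [0.4135 0.0941 0.0336]
tray nl [0.4118 0.1799 0.0409]
tray fl [0.5924 0.1838 0.0393]
rack [[0.3799, 0.3855], [0.3783, 0.3092], [0.6398, 0.3163]]
box [[0.434, 0.2963], [0.4321, 0.2122], [0.5907, 0.2108], [0.5927, 0.2933]]
tray [[0.4148, 0.1831], [0.4128, 0.0935], [0.5932, 0.0972], [0.5954, 0.1863]]
ctr edge [[0.3181, 0.4363], [0.7061, 0.4385]]
clip [[0.3178, 0.2488]]
garlic [ 0.364 -0.06   0.03 ]
lemon [ 0.361 -0.234  0.03 ]
dishfront [0.561 0.053 0.1  ]
dishfront2 [ 0.537 -0.313  0.1  ]
cup [0.701 0.127 0.1  ]
j2 [0.434 0.018 0.097] 0.109
gl [ 0.479 -0.059  0.09 ] 0.1
j1 [ 0.424 -0.151  0.1  ] 0.105
pill [ 0.467 -0.23   0.074] 0.081
```

```bash
python3 - <<'E'
from h import *
ref=dict(spice_jar_1=(.424,-.152),spice_jar_2=(.432,.018),salt_shaker=(.421,-.319),small_tin=(.469,-.384),pill_bottle=(.466,-.232),glass_jar=(.479,-.058),spice_rack=(.508,.354),tin_tray=(.503,.139),medicine_box=(.514,.251))
for k in range(2):
  for c in('scene','top'):
    cams.read_camera(c)
    for n in ref:
        if n=='spice_jar_2' and k: continue
        r=[x['position'] for x in models.pinpoint(n,c)]
        r=[x for x in r if np.hypot(x[0]-ref[n][0],x[1]-ref[n][1])<.025]
        print(c,n,[np.round(x,4).tolist() for x in r])
x,y=.4215,-.319
go([(x,y,.20,-17),(x,y,.06,-17)])
E
```

```text
scene spice_jar_1 [[0.4251, -0.1518, 0.0001]]
scene spice_jar_2 [[0.4299, 0.0224, -0.0039]]
scene salt_shaker [[0.4226, -0.3168, 0.0018]]
scene small_tin [[0.4692, -0.3827, -0.0036]]
scene pill_bottle [[0.467, -0.2314, -0.001]]
scene glass_jar [[0.4799, -0.0565, -0.002]]
scene spice_rack [[0.5098, 0.3551, 0.0006]]
scene tin_tray [[0.5022, 0.1383, -0.0004]]
scene medicine_box [[0.5133, 0.2526, -0.0011]]
top spice_jar_1 [[0.4221, -0.1544, -0.0008]]
top spice_jar_2 [[0.4347, 0.017, 0.0011]]
top salt_shaker [[0.4239, -0.3199, 0.0009]]
top small_tin [[0.4702, -0.3821, -0.0039]]
top pill_bottle []
top glass_jar [[0.4778, -0.0601, 0.0006]]
top spice_rack [[0.5071, 0.353, 0.0026]]
top tin_tray [[0.504, 0.1393, -0.0022]]
top medicine_box [[0.5172, 0.2492, -0.0015]]
scene spice_jar_1 [[0.4258, -0.1527, 0.0006]]
scene salt_shaker [[0.423, -0.3199, 0.0037]]
scene small_tin [[0.4683, -0.3832, -0.0077]]
scene pill_bottle [[0.4664, -0.2323, -0.0005]]
scene glass_jar [[0.4791, -0.0564, -0.0004]]
scene spice_rack [[0.5136, 0.3565, -0.0018]]
scene tin_tray [[0.5032, 0.1387, 0.0016]]
scene medicine_box [[0.5147, 0.2543, -0.0068]]
top spice_jar_1 [[0.4234, -0.1525, -0.0019]]
top salt_shaker [[0.4244, -0.3232, -0.0017]]
top small_tin [[0.4681, -0.3824, -0.0021]]
top pill_bottle [[0.4659, -0.231, -0.0011]]
top glass_jar [[0.4807, -0.0618, -0.001]]
top spice_rack [[0.5045, 0.3522, 0.0034]]
top tin_tray [[0.5044, 0.1423, -0.0006]]
top medicine_box [[0.5179, 0.2506, -0.0003]]
t 2.9 grasp [ 0.1308 -0.5084  0.2455] yaw 14.4 tilt 0.0 open 0.0917 F [-0.3  0.1  0.3]
(0.4215, -0.319, 0.2, -17) [ 0.8217 -0.2776  0.1138] 0.1746 rows 6
(0.4215, -0.319, 0.06, -17) [ 0.8217 -0.2776  0.4638] 0.1746 rows 7
```

```bash
python3 -m jog '[[[0.825,-0.2756,0.1138],0.1746,0.28],[[0.825,-0.2756,0.1138],0.1746,0.28],[[0.825,-0.2756,0.1138],0.1746,0.28],[[0.825,-0.2756,0.1138],0.1746,0.28],[[0.825,-0.2756,0.1138],0.1746,0.28],[[0.825,-0.2756,0.1138],0.1746,0.28],[[0.825,-0.2756,0.1138],0.1746,0.28],[[0.825,-0.2756,0.1138],0.1746,0.28]]' 20
python3 - <<'E'
from h import *
import cv2
cv2.imwrite('pics/w1.png',cams.read_camera('wrist')[:,:,::-1])
for n in('salt_shaker','small_tin','pill_bottle'):
    print(n,[(np.round(r['position'],4).tolist(),round(r['confidence'],2)) for r in models.pinpoint(n,'wrist')])
for n,p in dict(sh=(.4228,-.3195,.09),tin=(.4691,-.383,.072),pill=(.4665,-.232,.081)).items(): print(n,proj('wrist',p).round(1))
go([(.4228,-.3195,.06,-17)])
E
```

```text
time: 3.9
tool_pos: [0.4228, -0.3196, 0.3592]
tool_rot: [3.141, 0.0, -0.296]
contact_force: [-0.1, -0.8, -0.2]
opening: 0.066
grip_force: 0.0
salt_shaker [([0.4281, -0.3188, -0.0048], 0.7)]
small_tin [([0.4664, -0.3814, 0.0048], 0.9)]
pill_bottle []
sh [318.6 200.8]
tin [373.  125.2]
pill [210.9 180.6]
t 4.1 grasp [ 0.4221 -0.3205  0.2003] yaw -17.1 tilt 0.03 open 0.066 F [-0.5  0.2  0.8]
(0.4228, -0.3195, 0.06, -17) [ 0.001  -0.003   0.3507] -0.0007 rows 3
```

View pics/w1.png

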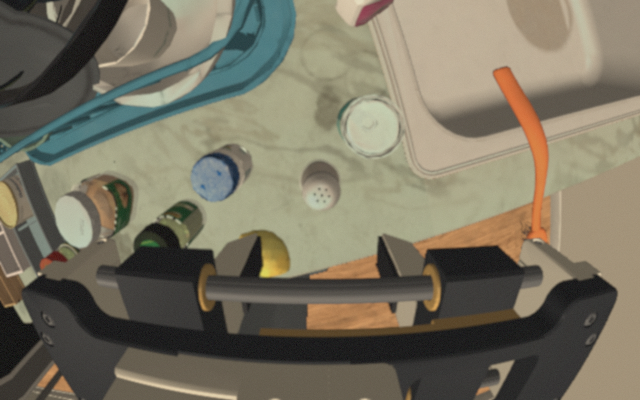

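The wrist picture shows the shaker's holed dome at (320,195) against a predicted (319,201), and the tin lid at (369,125) against (373,125). Both agree within a few mm, so I'll go down and grasp.

```bash
python3 -m jog '[[[0.005,-0.003,0.2],0,0.28],[[0.005,-0.003,0.35],0,0.28],[[0.005,-0.003,0.35],0,0.28],[[0.005,-0.003,0.35],0,0.28],[[0.005,-0.003,0.35],0,0.8],[[0.005,-0.003,0.35],0,0.8],[[0.005,-0.003,0.35],0,0.8],[[0.005,-0.003,0.35],0,0.8],[[0.005,-0.003,0.35],0,0.8],[[0.005,-0.003,0.2],0,0.8],[[0.005,-0.003,0],0,0.8],[[0.005,-0.003,0],0,0.8]]' 20
python3 - <<'E'
from h import *
go([(.36,-.1,.22,20),(.36,.15,.22,70),(.40,.30,.22,70),(.535,.3555,.22,70)])
E
```

```text
time: 5.6
tool_pos: [0.4256, -0.3191, 0.3632]
tool_rot: [3.139, -0.006, -0.297]
contact_force: [-0.4, -0.0, -1.0]
opening: 0.0372
grip_force: 19.7
t 5.6 grasp [ 0.4264 -0.3198  0.204 ] yaw -17.0 tilt 0.37 open 0.0372 F [-0.4 -0.  -1. ]
(0.36, -0.1, 0.22, 20) [-0.319  -0.4768 -0.0433] -0.2055 rows 4
(0.36, 0.15, 0.22, 70) [-0.5016 -1.0745 -0.046 ] -0.4833 rows 9
(0.4, 0.3, 0.22, 70) [-0.5155 -1.4624 -0.0472] -0.4833 rows 10
(0.535, 0.3555, 0.22, 70) [-0.2333 -1.6937 -0.0463] -0.4833 rows 11
```

```bash
python3 - <<'E'
from h import *
import cv2
w=cams.read_camera('wrist')[:,:,::-1]; s=cams.read_camera('scene')[:,:,::-1][100:250,350:510]
print(proj('scene',(.4264,-.3198,.204)))
s=cv2.resize(s,None,fx=2.67,fy=2.67,interpolation=cv2.INTER_CUBIC)[:400]
w=w[150:400,120:500];w=cv2.resize(w,(380,250))
c=np.zeros((400,800,3),np.uint8);c[:250,:380]=w;c[:s.shape[0],380:380+min(420,s.shape[1])]=s[:,:420]
cv2.imwrite('pics/g1.png',c)
E
```

```text
[438.20511146 133.59708711]
```

View pics/g1.png

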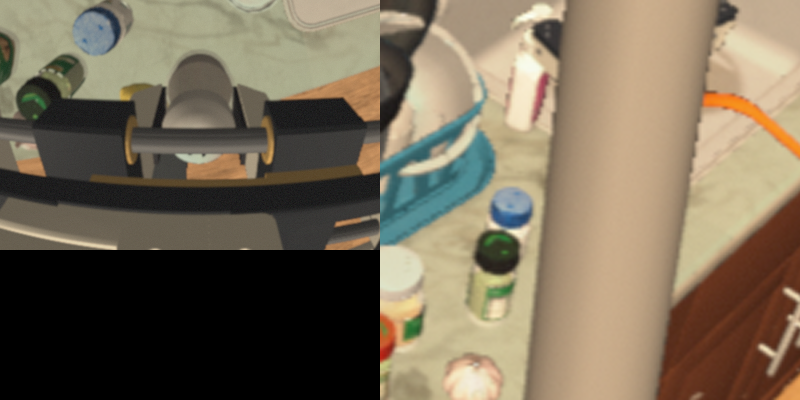

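```bash
python3 - <<'E'
from h import *
import cv2
w=cams.read_camera('wrist')[:,:,::-1]
a=cv2.resize(w[190:330,250:390],None,fx=4,fy=4,interpolation=cv2.INTER_CUBIC)
cv2.imwrite('pics/g2.png',a)
m=cams.camera_model('wrist');T=np.array(m['pose']);s=observe();R=Ro.from_euler('xyz',s['tool_rot']).as_matrix()
print((R.T@(T[:3,3]-s['tool_pos'])).round(3),(R.T@T[:3,:3]).round(2),m['camera_matrix'][0])
g=s['tool_pos']+R[:,2]*.159
for dz in(.04,.03,0,-.03,-.06,-.09): print(dz,proj('wrist',g+[0,0,dz]).round())
E
```

```text
[ 0.08  -0.001  0.02 ] [[ 0.   -0.95 -0.3 ]
 [ 1.    0.    0.  ]
 [-0.   -0.3   0.95]] [309.70691629   0.         319.09114327]
0.04 [321. 316.]
0.03 [321. 301.]
0 [321. 267.]
-0.03 [320. 242.]
-0.06 [320. 224.]
-0.09 [320. 209.]
```

View pics/g2.png

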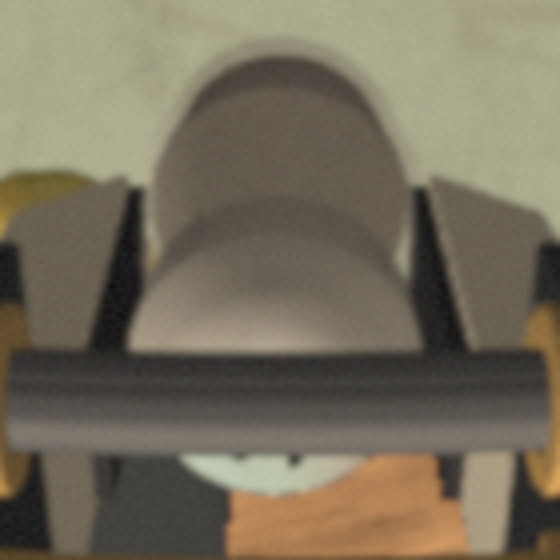

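The crop shows the shaker upright between the pads: dome holes at the bottom of the crop at about (270,460), base at the top at about (280,45). It is gripped near the shoulder, which explains the 37 mm opening. Carrying it over.

```bash
python3 -m jog '[[[-0.319,-0.477,-0.044],-0.2,0.8],[[-0.319,-0.477,-0.044],-0.2,0.8],[[-0.319,-0.477,-0.044],-0.2,0.8],[[-0.4,-0.7,-0.045],-0.35,0.8],[[-0.4,-0.7,-0.045],-0.35,0.8],[[-0.465,-0.955,-0.045],-0.483,0.8],[[-0.465,-0.955,-0.045],-0.483,0.8],[[-0.465,-0.955,-0.045],-0.483,0.8],[[-0.465,-0.955,-0.045],-0.483,0.8],[[-0.465,-0.955,-0.045],-0.483,0.8]]' 20
python3 - <<'E'
from h import *
go([(.40,.25,.22,70),(.40,.345,.22,70)])
E
```

```text
time: 7.0
tool_pos: [0.359, 0.1003, 0.3763]
tool_rot: [-3.14, 0.001, 1.216]
contact_force: [-0.1, 0.3, -1.1]
opening: 0.0372
grip_force: 19.7
t 7.0 grasp [0.3586 0.1003 0.2171] yaw 69.7 tilt 0.12 open 0.0372 F [-0.1  0.3 -1.1]
(0.4, 0.25, 0.22, 70) [ 0.3869 -0.033  -0.0075] -0.0017 rows 3
(0.4, 0.345, 0.22, 70) [ 0.6097 -0.1154 -0.0076] -0.0017 rows 4
```

```bash
python3 -m jog '[[[0.387,-0.033,-0.0075],0,0.8],[[0.387,-0.033,-0.0075],0,0.8],[[0.387,-0.033,-0.0075],0,0.8],[[0.445,0.07,-0.0075],0,0.8],[[0.445,0.07,-0.0075],0,0.8],[[0.445,0.07,-0.0075],0,0.8]]' 20
python3 - <<'E'
from h import *
import cv2
w=cams.read_camera('wrist')[:,:,::-1]
a=cv2.resize(w[0:300,100:500],None,fx=2,fy=2,interpolation=cv2.INTER_CUBIC)
cv2.imwrite('pics/r1.png',a)
for n in('spice_rack','medicine_box','tin_tray'):
    print(n,[(np.round(r['position'],4).tolist(),round(r['confidence'],2)) for r in models.pinpoint(n,'wrist')])
go([(.535,.3545,.22,70)])
rc=np.array([.5085,.3545])
for yw in(0,1.5):
  c,s=np.cos(np.radians(yw)),np.sin(np.radians(yw))
  for lx in(-.1325,-.065,0,.065,.1325):
    print(yw,lx,[((proj('wrist',(rc[0]+c*lx-s*ly,rc[1]+s*lx+c*ly,.045))-[100,0])*2).round().tolist() for ly in(-.035,.035)])
E
```

```text
time: 7.75
tool_pos: [0.4464, 0.2574, 0.3794]
tool_rot: [-3.14, 0.001, 1.217]
contact_force: [0.7, -0.2, -1.3]
opening: 0.0374
grip_force: 19.7
spice_rack [([0.5047, 0.3546, 0.0012], 0.92)]
medicine_box [([0.5087, 0.2564, -0.0019], 0.87)]
tin_tray [([0.5081, 0.1398, -0.0033], 0.76)]
t 7.95 grasp [0.4459 0.2579 0.2212] yaw 69.9 tilt 0.0 open 0.0373 F [-0.3 -0.5 -0.5]
(0.535, 0.3545, 0.22, 70) [0.3035 0.126  0.0029] -0.0007 rows 3
0 -0.1325 [[274.0, 305.0], [226.0, 183.0]]
0 -0.065 [[393.0, 258.0], [344.0, 131.0]]
0 0 [[514.0, 215.0], [466.0, 87.0]]
0 0.065 [[631.0, 177.0], [586.0, 51.0]]
0 0.1325 [[740.0, 146.0], [698.0, 25.0]]
1.5 -0.1325 [[278.0, 310.0], [226.0, 189.0]]
1.5 -0.065 [[396.0, 260.0], [344.0, 135.0]]
1.5 0 [[515.0, 214.0], [465.0, 87.0]]
1.5 0.065 [[631.0, 174.0], [583.0, 49.0]]
1.5 0.1325 [[739.0, 139.0], [695.0, 19.0]]
```

View pics/r1.png

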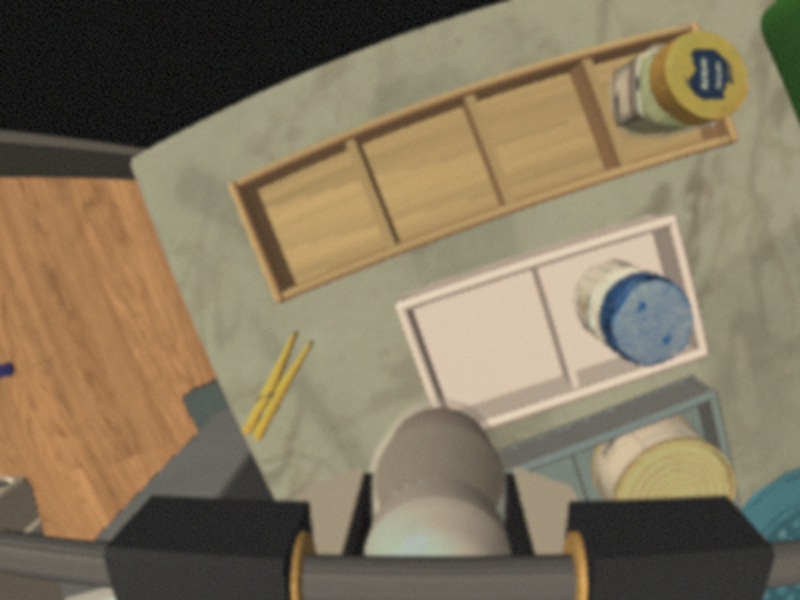

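The wrist picture shows the rack rim corners at (280,300), (232,183), (736,140) and (697,25), close to my model. The shaker hangs at (440,470). I'll fit the rack and box poses.

```bash
python3 - <<'E'
from h import *
P=lambda u,v,z:onz('wrist',u/2+100-.25,v/2-.25,z)[:2].round(4)
def fit(n,pts,L,W,z):
    loc=np.array([[-L/2,-W/2],[-L/2,W/2],[L/2,-W/2],[L/2,W/2]]); w=np.array([P(u,v,z) for u,v in pts])
    k=[i for i in range(4)]; a=loc-loc.mean(0); b=w-w.mean(0)
    ang=np.arctan2((a[:,0]*b[:,1]-a[:,1]*b[:,0]).sum(),(a*b).sum()); print(n,'c',w.mean(0).round(4),'yaw',round(np.degrees(ang),2),'size',np.linalg.norm(w[2]-w[0]).round(4),np.linalg.norm(w[1]-w[0]).round(4),w.tolist())
fit('rack',[(280,300),(231,183),(736,141),(696,25)],.265,.07,.045)
fit('box',[(438,436),(398,304),(707,354),(675,216)],.156,.08,.04)
E
```

```text
rack c [0.5094 0.3556] yaw 0.4 size 0.2595 0.0676 [[0.38, 0.3209], [0.3786, 0.3885], [0.6395, 0.3229], [0.6394, 0.39]]
box c [0.5128 0.2554] yaw -2.08 size 0.1597 0.0763 [[0.4311, 0.2199], [0.4367, 0.296], [0.5906, 0.2127], [0.5927, 0.2928]]
```

```bash
python3 -m jog '[[[0.311,0.134,0],0,0.8],[[0.311,0.134,0],0,0.8],[[0.311,0.134,0],0,0.8],[[0.311,0.134,0],0,0.8],[[0.311,0.134,0.15],0,0.8],[[0.311,0.134,0.27],0,0.8],[[0.311,0.134,0.33],0,0.8],[[0.311,0.134,0.36],0,0.8],[[0.311,0.134,0.37],0,0.8],[[0.311,0.134,0.37],0,0.8]]' 20
python3 - <<'E'
from h import *
go([(.539,.3565,.066,70)])
E
```

```text
time: 9.2
tool_pos: [0.5396, 0.3568, 0.2334]
tool_rot: [3.14, -0.001, 1.221]
contact_force: [-0.9, -1.2, -1.1]
opening: 0.0374
grip_force: 19.7
t 9.2 grasp [0.5398 0.3569 0.0742] yaw 69.9 tilt 0.1 open 0.0374 F [-0.9 -1.2 -1.1]
(0.539, 0.3565, 0.066, 70) [-0.0016 -0.0016  0.0205] -0.0004 rows 1
```

```bash
for z in 1; do python3 -m jog '[[[0,0,0.01],0,0.8],[[0,0,0.02],0,0.8],[[0,0,0.02],0,0.8]]' 20; done; python3 -m jog '[[[0,0,0.005],0,0.8],[[0,0,0.01],0,0.8],[[0,0,0.01],0,0.8]]' 20
```

```text
time: 9.57
tool_pos: [0.5397, 0.3571, 0.2252]
tool_rot: [3.14, -0.002, 1.221]
contact_force: [-1.0, 0.4, 4.1]
opening: 0.0375
grip_force: 20.1
time: 9.95
tool_pos: [0.54, 0.3576, 0.2246]
tool_rot: [3.138, -0.005, 1.221]
contact_force: [-4.5, -1.5, 22.3]
opening: 0.0374
grip_force: 21.5
```

```bash
python3 -m jog '[[[0,0,-0.006],0,0.8],[[0,0,-0.006],0,0.46],[[0,0,-0.006],0,0.46],[[0,0,-0.006],0,0.46],[[0,0,-0.05],0,0.46],[[0,0,-0.2],0,0.46],[[0,0,-0.35],0,0.4],[[0,0,-0.35],0,0.4]]' 20
python3 - <<'E'
from h import *
for c in('scene','top','wrist'):
    cams.read_camera(c)
    print(c,[(np.round(r['position'],4).tolist(),round(r['confidence'],2)) for r in models.pinpoint('salt_shaker',c)])
go([(.40,.25,.22,40),(.37,.03,.22,0)])
E
```

```text
time: 10.95
tool_pos: [0.54, 0.3573, 0.3677]
tool_rot: [3.133, -0.009, 1.221]
contact_force: [-1.3, 0.5, -0.2]
opening: 0.0548
grip_force: 0.0
scene [([0.5377, 0.3616, 0.01], 0.86)]
top [([0.5383, 0.3554, 0.004], 0.71)]
wrist [([0.5406, 0.3559, 0.0029], 0.79)]
t 11.25 grasp [0.5388 0.3565 0.1994] yaw 69.9 tilt 0.18 open 0.0553 F [ 1.   0.  -0.1]
(0.4, 0.25, 0.22, 40) [-0.3693 -0.2346 -0.0503] 0.1663 rows 3
(0.37, 0.03, 0.22, 0) [-0.9116 -0.1164 -0.0493] 0.3885 rows 7
```

```bash
python3 -m jog '[[[-0.369,-0.235,-0.05],0.166,0.28],[[-0.369,-0.235,-0.05],0.166,0.28],[[-0.369,-0.235,-0.05],0.166,0.28],[[-0.912,-0.116,-0.05],0.43,0.28],[[-0.912,-0.116,-0.05],0.43,0.28],[[-0.912,-0.116,-0.05],0.43,0.28],[[-0.912,-0.116,-0.05],0.43,0.28],[[-0.912,-0.116,-0.05],0.43,0.28],[[-0.912,-0.116,-0.05],0.43,0.28]]' 20
python3 - <<'E'
from h import *
go([(.4242,-.1527,.22,-8),(.4242,-.1527,.075,-8)])
E
```

```text
time: 12.38
tool_pos: [0.3706, 0.0297, 0.3797]
tool_rot: [3.142, 0.001, -0.131]
contact_force: [-0.2, 0.3, -0.3]
opening: 0.066
grip_force: 0.0
t 12.38 grasp [0.3704 0.0297 0.2205] yaw -7.5 tilt 0.08 open 0.066 F [-0.2  0.3 -0.3]
(0.4242, -0.1527, 0.22, -8) [0.1928 0.4347 0.0009] 0.0029 rows 4
(0.4242, -0.1527, 0.075, -8) [0.1933 0.4347 0.3634] 0.0029 rows 4
```

```bash
python3 -m jog '[[[0.193,0.435,0],0,0.28],[[0.193,0.435,0],0,0.28],[[0.193,0.435,0],0,0.28],[[0.193,0.435,0],0,0.28],[[0.193,0.435,0],0,0.28]]' 20
python3 - <<'E'
from h import *
for k in range(2):
  cams.read_camera('wrist')
  for n in ('spice_jar_1','pill_bottle','small_tin','glass_jar'):
    print(n,[(np.round(r['position'],4).tolist(),round(r['confidence'],2)) for r in models.pinpoint(n,'wrist')])
go([(.4242,-.1527,.075,-8)])
E
```

```text
time: 13.0
tool_pos: [0.4246, -0.1519, 0.3795]
tool_rot: [-3.141, 0.002, -0.129]
contact_force: [0.4, -0.2, -0.1]
opening: 0.0662
grip_force: 0.0
spice_jar_1 [([0.4256, -0.151, -0.0042], 0.96), ([0.431, 0.0164, -0.0021], 0.84)]
pill_bottle [([0.4708, -0.2308, -0.0007], 0.81), ([0.4353, 0.0185, -0.001], 0.16)]
small_tin [([0.4694, -0.3828, 0.0024], 0.76)]
glass_jar [([0.4828, -0.0583, -0.0031], 0.71)]
spice_jar_1 [([0.4351, 0.0176, -0.0007], 0.98), ([0.4246, -0.1495, -0.0031], 0.64)]
pill_bottle [([0.4671, -0.2295, 0.0044], 0.87)]
small_tin [([0.4656, -0.3809, 0.0018], 0.61)]
glass_jar [([0.483, -0.0592, -0.0014], 0.83)]
t 13.5 grasp [ 0.4247 -0.1521  0.2211] yaw -7.4 tilt 0.02 open 0.066 F [-0.4 -0.  -0.5]
(0.4242, -0.1527, 0.075, -8) [-0.0011  0.0015  0.3653] 0.0032 rows 3
```

Agreement is good. Grasp jar 1 at z≈0.075.

```bash
python3 -m jog '[[[0,0,0.2],0,0.28],[[0,0,0.365],0,0.28],[[0,0,0.365],0,0.28],[[0,0,0.365],0,0.28],[[0,0,0.365],0,0.8],[[0,0,0.365],0,0.8],[[0,0,0.365],0,0.8],[[0,0,0.365],0,0.8],[[0,0,0.365],0,0.8],[[0,0,0.2],0,0.8],[[0,0,-0.02],0,0.8],[[0,0,-0.02],0,0.8]]' 20
python3 - <<'E'
from h import *
go([(.36,.0,.23,20),(.36,.15,.23,70),(.41,.27,.23,70),(.475,.355,.23,70)])
E
```

```text
time: 15.0
tool_pos: [0.4247, -0.1524, 0.3917]
tool_rot: [3.14, -0.005, -0.13]
contact_force: [-0.1, -0.6, -0.9]
opening: 0.0443
grip_force: 20.0
t 15.0 grasp [ 0.4254 -0.1528  0.2325] yaw -7.5 tilt 0.3 open 0.0443 F [-0.1 -0.6 -0.9]
(0.36, 0.0, 0.23, 20) [-0.2118 -0.3576  0.0046] -0.1525 rows 3
(0.36, 0.15, 0.23, 70) [-0.2604 -0.7294  0.0036] -0.4303 rows 8
(0.41, 0.27, 0.23, 70) [-0.1754 -1.0431  0.0034] -0.4303 rows 8
(0.475, 0.355, 0.23, 70) [-0.0419 -1.2749  0.0036] -0.4303 rows 9
```

```bash
python3 -m jog '[[[-0.212,-0.358,0],-0.1525,0.8],[[-0.212,-0.358,0],-0.1525,0.8],[[-0.212,-0.358,0],-0.1525,0.8],[[-0.26,-0.73,0],-0.43,0.8],[[-0.26,-0.73,0],-0.43,0.8],[[-0.26,-0.73,0],-0.43,0.8],[[-0.175,-1,0],-0.43,0.8],[[-0.175,-1,0],-0.43,0.8],[[-0.175,-1,0],-0.43,0.8],[[-0.175,-1,0],-0.43,0.8]]' 20
python3 - <<'E'
from h import *
go([(.475,.355,.23,70),(.475,.355,.085,70)])
E
```

```text
time: 16.25
tool_pos: [0.4067, 0.2531, 0.3878]
tool_rot: [-3.141, 0.001, 1.221]
contact_force: [0.2, -0.4, -1.3]
opening: 0.0446
grip_force: 20.0
t 16.25 grasp [0.4065 0.2529 0.2286] yaw 69.9 tilt 0.1 open 0.0446 F [ 0.2 -0.4 -1.3]
(0.475, 0.355, 0.23, 70) [ 0.2985  0.0733 -0.0041] -0.0004 rows 2
(0.475, 0.355, 0.085, 70) [0.299  0.0737 0.3584] -0.0004 rows 4
```

```bash
python3 -m jog '[[[0.299,0.073,0],0,0.8],[[0.299,0.073,0],0,0.8],[[0.299,0.073,0],0,0.8],[[0.299,0.073,0],0,0.8],[[0.299,0.073,0.14],0,0.8],[[0.299,0.073,0.25],0,0.8],[[0.299,0.073,0.32],0,0.8],[[0.299,0.073,0.35],0,0.8],[[0.299,0.073,0.358],0,0.8],[[0.299,0.073,0.358],0,0.8]]' 20
python3 -m jog '[[[0,0,0.005],0,0.8],[[0,0,0.01],0,0.8],[[0,0,0.01],0,0.8]]' 20
python3 - <<'E'
from h import *
go([(.475,.355,.085,70)])
E
```

```text
time: 17.5
tool_pos: [0.4759, 0.3554, 0.2463]
tool_rot: [3.14, -0.001, 1.22]
contact_force: [0.0, 0.3, -0.1]
opening: 0.0442
grip_force: 20.0
time: 17.88
tool_pos: [0.4756, 0.3556, 0.241]
tool_rot: [3.142, 0.0, 1.221]
contact_force: [-0.2, -0.2, -0.5]
opening: 0.0441
grip_force: 20.0
t 17.88 grasp [0.4756 0.3556 0.0818] yaw 69.9 tilt 0.0 open 0.0441 F [-0.2 -0.2 -0.5]
(0.475, 0.355, 0.085, 70) [-0.0019 -0.0009 -0.008 ] -0.0003 rows 1
```

```bash
python3 -m jog '[[[0,0,0.005],0,0.8],[[0,0,0.008],0,0.8],[[0,0,0.008],0,0.8]]' 20
```

```text
time: 18.25
tool_pos: [0.4761, 0.3562, 0.2401]
tool_rot: [3.139, -0.003, 1.221]
contact_force: [-2.1, 0.5, 12.2]
opening: 0.0445
grip_force: 20.0
```

```bash
python3 -m jog '[[[0,0,-0.003],0,0.8],[[0,0,-0.003],0,0.4],[[0,0,-0.003],0,0.4],[[0,0,-0.003],0,0.4],[[0,0,-0.05],0,0.4],[[0,0,-0.2],0,0.4],[[0,0,-0.35],0,0.3],[[0,0,-0.35],0,0.3]]' 20
python3 - <<'E'
from h import *
for c in('scene','top','wrist'):
    cams.read_camera(c)
    print(c,[(np.round(r['position'],4).tolist(),round(r['confidence'],2)) for n in('spice_jar_1','salt_shaker') for r in models.pinpoint(n,c)])
go([(.40,.25,.25,40),(.37,.09,.24,-17)])
E
```

```text
time: 19.25
tool_pos: [0.4763, 0.356, 0.3832]
tool_rot: [3.135, -0.008, 1.221]
contact_force: [-0.1, -0.4, -0.7]
opening: 0.0636
grip_force: 0.0
scene [([0.4779, 0.3585, 0.0033], 0.82), ([0.4329, 0.0193, -0.0047], 0.69), ([0.5372, 0.3595, 0.008], 0.4)]
top [([0.4758, 0.3572, 0.0004], 0.86), ([0.4342, 0.0187, -0.0012], 0.63), ([0.5389, 0.3566, 0.0044], 0.66)]
wrist [([0.476, 0.3604, 0.0039], 0.91), ([0.5108, 0.2523, 0.0002], 0.49), ([0.5408, 0.3596, 0.0077], 0.9)]
t 19.7 grasp [0.4754 0.3554 0.2175] yaw 69.9 tilt 0.11 open 0.0644 F [-0.5  0.6  0.1]
(0.4, 0.25, 0.25, 40) [-0.3123 -0.0867 -0.0807] 0.1663 rows 3
(0.37, 0.09, 0.24, -17) [-0.7137 -0.0199 -0.0551] 0.483 rows 9
```

```bash
python3 -m jog '[[[-0.312,-0.087,-0.08],0.166,0.28],[[-0.312,-0.087,-0.08],0.166,0.28],[[-0.312,-0.087,-0.08],0.166,0.28],[[-0.714,-0.02,-0.055],0.483,0.28],[[-0.714,-0.02,-0.055],0.483,0.28],[[-0.714,-0.02,-0.055],0.483,0.28],[[-0.714,-0.02,-0.055],0.483,0.28],[[-0.714,-0.02,-0.055],0.483,0.28],[[-0.714,-0.02,-0.055],0.483,0.28]]' 20
python3 - <<'E'
from h import *
go([(.4325,.018,.22,-17)])
E
```

```text
time: 20.82
tool_pos: [0.3701, 0.0898, 0.3996]
tool_rot: [3.141, 0.0, -0.301]
contact_force: [-0.2, 0.2, 0.2]
opening: 0.0659
grip_force: 0.0
t 20.82 grasp [0.3701 0.0898 0.2404] yaw -17.2 tilt 0.02 open 0.0659 F [-0.2  0.2  0.2]
(0.4325, 0.018, 0.22, -17) [0.2022 0.1253 0.0511] -0.0013 rows 2
```

```bash
python3 -m jog '[[[0.202,0.125,0.05],0,0.28],[[0.202,0.125,0.05],0,0.28],[[0.202,0.125,0.05],0,0.28],[[0.202,0.125,0.05],0,0.28]]' 20
python3 - <<'E'
from h import *
for k in range(2):
  cams.read_camera('wrist')
  for n in ('spice_jar_2','glass_jar'):
    print(n,[(np.round(r['position'],4).tolist(),round(r['confidence'],2)) for r in models.pinpoint(n,'wrist')])
go([(.4325,.018,.08,-17)])
E
```

```text
time: 21.32
tool_pos: [0.4324, 0.0189, 0.3795]
tool_rot: [3.142, 0.001, -0.297]
contact_force: [-0.1, 0.8, 0.4]
opening: 0.0659
grip_force: 0.0
spice_jar_2 [([0.4774, 0.3586, 0.001], 0.59), ([0.504, 0.1419, -0.0006], 0.43)]
glass_jar [([0.4812, -0.0593, -0.0023], 0.85)]
spice_jar_2 [([0.4309, 0.0149, 0.002], 0.85), ([0.4776, 0.359, -0.0016], 0.68)]
glass_jar [([0.4818, -0.0591, 0.0003], 0.84), ([0.4678, -0.2328, 0.0033], 0.25)]
t 21.62 grasp [0.4326 0.0191 0.2209] yaw -16.9 tilt 0.03 open 0.066 F [ 0.2  0.5 -0.3]
(0.4325, 0.018, 0.08, -17) [0.0005 0.0027 0.3522] 0.0003 rows 3
```

```bash
python3 -m jog '[[[0,0.003,0.2],0,0.28],[[0,0.003,0.352],0,0.28],[[0,0.003,0.352],0,0.28],[[0,0.003,0.352],0,0.28],[[0,0.003,0.352],0,0.8],[[0,0.003,0.352],0,0.8],[[0,0.003,0.352],0,0.8],[[0,0.003,0.352],0,0.8],[[0,0.003,0.352],0,0.8],[[0,0.003,0.2],0,0.8],[[0,0.003,-0.02],0,0.8],[[0,0.003,-0.02],0,0.8]]' 20
python3 - <<'E'
from h import *
go([(.37,.15,.23,30),(.38,.25,.23,70),(.41,.354,.23,70)])
E
```

```text
time: 23.12
tool_pos: [0.4326, 0.0175, 0.3913]
tool_rot: [-3.141, -0.006, -0.297]
contact_force: [0.4, 0.2, -1.4]
opening: 0.0444
grip_force: 19.9
t 23.12 grasp [0.4335 0.0173 0.2321] yaw -17.0 tilt 0.32 open 0.0444 F [ 0.4  0.2 -1.4]
(0.37, 0.15, 0.23, 30) [-0.2488 -0.2708  0.0041] -0.2611 rows 5
(0.38, 0.25, 0.23, 70) [-0.298  -0.5171  0.004 ] -0.4833 rows 9
(0.41, 0.354, 0.23, 70) [-0.3022 -0.7877  0.0042] -0.4833 rows 9
```

```bash
python3 -m jog '[[[-0.249,-0.271,0],-0.261,0.8],[[-0.249,-0.271,0],-0.261,0.8],[[-0.249,-0.271,0],-0.261,0.8],[[-0.298,-0.517,0],-0.483,0.8],[[-0.298,-0.517,0],-0.483,0.8],[[-0.298,-0.517,0],-0.483,0.8],[[-0.302,-0.787,0],-0.483,0.8],[[-0.302,-0.787,0],-0.483,0.8],[[-0.302,-0.787,0],-0.483,0.8],[[-0.302,-0.787,0],-0.483,0.8]]' 20
python3 - <<'E'
from h import *
go([(.41,.354,.09,70)])
E
```

```text
time: 24.38
tool_pos: [0.4086, 0.3535, 0.3873]
tool_rot: [-3.141, 0.002, 1.22]
contact_force: [0.4, -0.8, -0.5]
opening: 0.0448
grip_force: 19.9
t 24.38 grasp [0.4084 0.3533 0.2281] yaw 69.9 tilt 0.1 open 0.0448 F [ 0.4 -0.8 -0.5]
(0.41, 0.354, 0.09, 70) [0.0036 0.0033 0.3452] -0.0006 rows 3
```

```bash
python3 -m jog '[[[0.003,0.003,0.14],0,0.8],[[0.003,0.003,0.25],0,0.8],[[0.003,0.003,0.32],0,0.8],[[0.003,0.003,0.345],0,0.8],[[0.003,0.003,0.345],0,0.8],[[0.003,0.003,0.35],0,0.8],[[0.003,0.003,0.35],0,0.8]]' 20
python3 -m jog '[[[0,0,0.005],0,0.8],[[0,0,0.01],0,0.8],[[0,0,0.01],0,0.8]]' 20
```

```text
time: 25.25
tool_pos: [0.4107, 0.3546, 0.2487]
tool_rot: [3.14, -0.001, 1.22]
contact_force: [-0.8, 0.7, -0.3]
opening: 0.0448
grip_force: 19.9
time: 25.62
tool_pos: [0.4104, 0.3548, 0.2447]
tool_rot: [3.141, -0.001, 1.221]
contact_force: [-2.4, 0.1, 6.5]
opening: 0.0444
grip_force: 20.0
```

```bash
python3 -m jog '[[[0,0,-0.002],0,0.4],[[0,0,-0.002],0,0.4],[[0,0,-0.002],0,0.4],[[0,0,-0.05],0,0.4],[[0,0,-0.2],0,0.4],[[0,0,-0.37],0,0.3],[[0,0,-0.37],0,0.3],[[0,0,-0.37],0,0.3]]' 20
python3 - <<'E'
from h import *
for c in('scene','top','wrist'):
    cams.read_camera(c)
    print(c,[(np.round(r['position'],4).tolist(),round(r['confidence'],2)) for n in('spice_jar_2','salt_shaker','glass_jar') for r in models.pinpoint(n,c)])
for p in((350,192),(380,200),(400,200),(420,195)): print(p,[onz('top',*p,z)[:2].round(3).tolist() for z in(.12,.25,.4)])
go([(.38,.20,.24,120),(.37,.0,.24,180),(.42,-.1,.22,180)])
E
```

```text
time: 26.62
tool_pos: [0.4103, 0.3544, 0.3915]
tool_rot: [3.142, 0.0, 1.221]
contact_force: [-0.3, -0.3, -0.3]
opening: 0.0645
grip_force: 0.0
scene [([0.4783, 0.3566, 0.0022], 0.73), ([0.4083, 0.3559, 0.003], 0.56), ([0.5372, 0.3583, 0.0076], 0.66), ([0.4779, -0.0581, -0.0024], 0.69)]
top [([0.4758, 0.3538, 0.0019], 0.77), ([0.4092, 0.3574, 0.0038], 0.59), ([0.5408, 0.3559, 0.0055], 0.2), ([0.5381, 0.3566, 0.0037], 0.53), ([0.4801, -0.0612, -0.0019], 0.71), ([0.516, 0.25, 0.0002], 0.48)]
wrist [([0.4763, 0.361, 0.0013], 0.7), ([0.4085, 0.3546, 0.0028], 0.59), ([0.5393, 0.3559, 0.0052], 0.81)]
(350, 192) [[0.588, -0.101], [0.562, -0.091], [0.533, -0.081]]
(380, 200) [[0.561, -0.19], [0.539, -0.17], [0.513, -0.147]]
(400, 200) [[0.56, -0.25], [0.537, -0.223], [0.512, -0.191]]
(420, 195) [[0.573, -0.311], [0.55, -0.276], [0.522, -0.236]]
t 27.23 grasp [0.4105 0.3545 0.2324] yaw 69.9 tilt 0.01 open 0.0641 F [-0.4 -0.  -0.1]
(0.38, 0.2, 0.24, 120) [-0.3891  0.0609 -0.0189] -0.2781 rows 5
(0.37, 0.0, 0.24, 180) [-0.8673  0.2089 -0.0188] -0.6115 rows 11
(0.42, -0.1, 0.22, 180) [-1.0593  0.4121  0.0312] -0.6115 rows 11
```

```bash
python3 -m jog '[[[-0.389,0.06,-0.019],-0.278,0.28],[[-0.389,0.06,-0.019],-0.278,0.28],[[-0.389,0.06,-0.019],-0.278,0.28],[[-0.867,0.209,-0.019],-0.611,0.28],[[-0.867,0.209,-0.019],-0.611,0.28],[[-0.867,0.209,-0.019],-0.611,0.28],[[-0.867,0.209,-0.019],-0.611,0.28],[[-0.867,0.209,-0.019],-0.611,0.28],[[-0.867,0.209,-0.019],-0.611,0.28],[[-0.867,0.209,-0.019],-0.611,0.28],[[-0.867,0.209,-0.019],-0.611,0.28],[[-0.867,0.209,-0.019],-0.611,0.28]]' 20
python3 - <<'E'
from h import *
go([(.40,-.2,.22,180),(.467,-.2315,.20,180),(.467,-.2315,.06,180)])
E
```

```text
time: 28.72
tool_pos: [0.37, 0.0001, 0.3995]
tool_rot: [-3.141, 0.0, 3.139]
contact_force: [0.6, 0.4, 0.3]
opening: 0.066
grip_force: 0.0
t 28.73 grasp [3.701e-01 1.000e-04 2.403e-01] yaw 179.9 tilt 0.02 open 0.066 F [0.6 0.4 0.3]
(0.4, -0.2, 0.22, 180) [-0.0758 -0.5     0.0509] -0.0007 rows 4
(0.467, -0.2315, 0.2, 180) [-0.2435 -0.5784  0.1009] -0.0007 rows 5
(0.467, -0.2315, 0.06, 180) [-0.2434 -0.5783  0.4509] -0.0007 rows 5
```

```bash
python3 -m jog '[[[-0.076,-0.5,0.05],0,0.28],[[-0.076,-0.5,0.05],0,0.28],[[-0.076,-0.5,0.05],0,0.28],[[-0.076,-0.5,0.05],0,0.28],[[-0.2435,-0.578,0.1],0,0.28],[[-0.2435,-0.578,0.1],0,0.28],[[-0.2435,-0.578,0.1],0,0.28],[[-0.2435,-0.578,0.3],0,0.28],[[-0.2435,-0.578,0.455],0,0.28],[[-0.2435,-0.578,0.455],0,0.28]]' 20
python3 -m jog '[[[0,0,0],0,0.8],[[0,0,0],0,0.8],[[0,0,0],0,0.8],[[0,0,0],0,0.8],[[0,0,0],0,0.8],[[0,0,-0.15],0,0.8],[[0,0,-0.4],0,0.8],[[0,0,-0.4],0,0.8],[[0,0,-0.4],0,0.8]]' 20
python3 - <<'E'
from h import *
go([(.36,-.15,.22,150),(.36,.05,.22,90),(.40,.17,.22,80),(.475,.254,.22,80)])
E
```

```text
time: 29.98
tool_pos: [0.4651, -0.2293, 0.215]
tool_rot: [3.138, -0.005, 3.14]
contact_force: [0.7, 0.5, 0.7]
opening: 0.0661
grip_force: 0.0
time: 31.1
tool_pos: [0.4674, -0.2313, 0.3811]
tool_rot: [-3.137, 0.006, 3.14]
contact_force: [0.0, -0.9, -1.1]
opening: 0.0433
grip_force: 20.0
t 31.1 grasp [ 0.4684 -0.232   0.2219] yaw 179.9 tilt 0.44 open 0.0433 F [ 0.  -0.9 -1.1]
(0.36, -0.15, 0.22, 150) [0.2712 0.2047 0.0021] 0.1662 rows 3
(0.36, 0.05, 0.22, 90) [ 2.720e-01  7.047e-01 -1.000e-04] 0.4996 rows 9
(0.4, 0.17, 0.22, 80) [ 1.7240e-01  1.0048e+00 -8.0000e-04] 0.5551 rows 10
(0.475, 0.254, 0.22, 80) [-1.4800e-02  1.2151e+00 -6.0000e-04] 0.5551 rows 10
```

```bash
python3 -m jog '[[[0.271,0.205,0],0.166,0.8],[[0.271,0.205,0],0.166,0.8],[[0.271,0.205,0],0.166,0.8],[[0.272,0.705,0],0.555,0.8],[[0.272,0.705,0],0.555,0.8],[[0.272,0.705,0],0.555,0.8],[[0.272,0.705,0],0.555,0.8],[[0.172,1,0],0.555,0.8],[[0.172,1,0],0.555,0.8],[[0.172,1,0],0.555,0.8],[[0.172,1,0],0.555,0.8],[[0.172,1,0],0.555,0.8]]' 20
python3 - <<'E'
from h import *
go([(.475,.254,.22,80),(.475,.254,.07,80)])
E
```

```text
time: 32.6
tool_pos: [0.3984, 0.1691, 0.3762]
tool_rot: [-3.139, 0.001, 1.399]
contact_force: [0.7, -0.4, -1.5]
opening: 0.0431
grip_force: 20.0
t 32.6 grasp [0.3981 0.169  0.217 ] yaw 80.1 tilt 0.15 open 0.0431 F [ 0.7 -0.4 -1.5]
(0.475, 0.254, 0.22, 80) [ 0.2423  0.1531 -0.008 ] 0.0007 rows 2
(0.475, 0.254, 0.07, 80) [0.2427 0.154  0.367 ] 0.0007 rows 3
```

```bash
python3 -m jog '[[[0.2425,0.1535,0],0,0.8],[[0.2425,0.1535,0],0,0.8],[[0.2425,0.1535,0],0,0.8],[[0.2425,0.1535,0.15],0,0.8],[[0.2425,0.1535,0.27],0,0.8],[[0.2425,0.1535,0.34],0,0.8],[[0.2425,0.1535,0.37],0,0.8],[[0.2425,0.1535,0.377],0,0.8],[[0.2425,0.1535,0.377],0,0.8]]' 20
python3 -m jog '[[[0,0,0.005],0,0.8],[[0,0,0.01],0,0.8],[[0,0,0.01],0,0.8]]' 20
```

```text
time: 33.72
tool_pos: [0.4765, 0.2537, 0.2276]
tool_rot: [3.14, -0.001, 1.397]
contact_force: [0.4, 0.8, -1.4]
opening: 0.0435
grip_force: 20.0
time: 34.1
tool_pos: [0.4764, 0.2539, 0.2232]
tool_rot: [3.14, -0.001, 1.397]
contact_force: [-1.1, -0.6, 3.5]
opening: 0.0433
grip_force: 20.0
```

```bash
python3 -m jog '[[[0,0,0.004],0,0.8],[[0,0,0.006],0,0.8],[[0,0,0.006],0,0.8]]' 20
```

```text
time: 34.48
tool_pos: [0.4762, 0.254, 0.2231]
tool_rot: [3.139, -0.001, 1.397]
contact_force: [-7.1, -1.9, 24.4]
opening: 0.0436
grip_force: 20.0
```

```bash
python3 -m jog '[[[0,0,-0.005],0,0.8],[[0,0,-0.005],0,0.42],[[0,0,-0.005],0,0.42],[[0,0,-0.005],0,0.42],[[0,0,-0.05],0,0.42],[[0,0,-0.2],0,0.42],[[0,0,-0.38],0,0.1],[[0,0,-0.38],0,0.1],[[0,0,-0.38],0,0.1]]' 20
python3 - <<'E'
from h import *
import cv2
for c in('scene','top','wrist'):
    im=cams.read_camera(c)
    if c=='wrist': cv2.imwrite('pics/p1.png',im[:,:,::-1])
    print(c,[(np.round(r['position'],4).tolist(),round(r['confidence'],2)) for n in('pill_bottle','small_tin') for r in models.pinpoint(n,c)])
go([(.38,.18,.22,120),(.37,-.1,.22,180)])
E
```

```text
time: 35.6
tool_pos: [0.4761, 0.2537, 0.3722]
tool_rot: [3.141, -0.0, 1.397]
contact_force: [-0.6, -0.2, -0.5]
opening: 0.0784
grip_force: 0.0
scene [([0.4722, 0.2534, 0.0031], 0.63)]
top [([0.4761, 0.2542, 0.0066], 0.76), ([0.4691, -0.3821, -0.0007], 0.85)]
wrist [([0.4764, 0.2582, 0.0068], 0.89), ([0.5063, 0.3555, 0.0011], 0.74)]
t 36.05 grasp [0.4761 0.2537 0.2123] yaw 80.0 tilt 0.06 open 0.0829 F [ 0.1 -0.5  0.6]
(0.38, 0.18, 0.22, 120) [-0.2231 -0.2046 -0.0189] -0.2221 rows 4
(0.37, -0.1, 0.22, 180) [-0.9168 -0.1079 -0.0185] -0.5555 rows 10
```

View pics/p1.png

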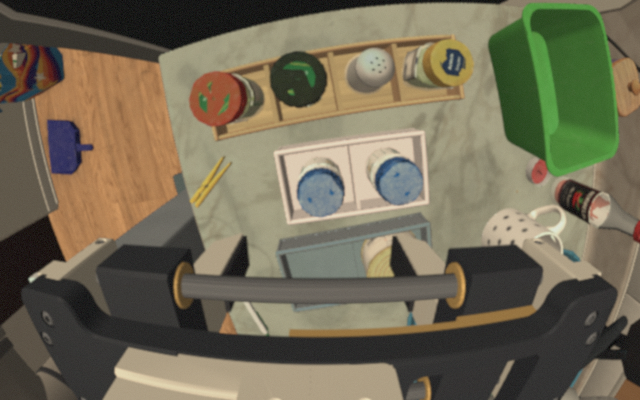

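The wrist picture shows red, black and shaker tops upright in the rack at (220,98), (298,78) and (373,66), and the pill bottle in the near cell of the box at (320,188). Now the tin.

```bash
python3 -m jog '[[[-0.223,-0.205,-0.019],-0.222,0.1],[[-0.223,-0.205,-0.019],-0.222,0.1],[[-0.223,-0.205,-0.019],-0.222,0.1],[[-0.223,-0.205,-0.019],-0.222,0.1],[[-0.917,-0.108,-0.019],-0.5555,0.1],[[-0.917,-0.108,-0.019],-0.5555,0.1],[[-0.917,-0.108,-0.019],-0.5555,0.1],[[-0.917,-0.108,-0.019],-0.5555,0.1],[[-0.917,-0.108,-0.019],-0.5555,0.1],[[-0.917,-0.108,-0.019],-0.5555,0.1],[[-0.917,-0.108,-0.019],-0.5555,0.1],[[-0.917,-0.108,-0.019],-0.5555,0.1]]' 20
python3 - <<'E'
from h import *
cams.read_camera('scene'); print([(np.round(r['position'],4).tolist(),round(r['confidence'],2)) for r in models.pinpoint('small_tin','scene')])
go([(.42,-.33,.21,180),(.469,-.3825,.17,180),(.469,-.3825,.053,180)])
E
```

```text
time: 37.55
tool_pos: [0.37, -0.1004, 0.3797]
tool_rot: [3.142, -0.0, 3.139]
contact_force: [-0.1, -0.3, -0.3]
opening: 0.0826
grip_force: 0.0
[([0.5132, 0.3557, 0.0041], 0.7), ([0.4668, -0.3841, -0.0028], 0.57)]
t 37.65 grasp [ 0.3701 -0.0998  0.2206] yaw 179.9 tilt 0.0 open 0.0826 F [0.7 0.  0.1]
(0.42, -0.33, 0.21, 180) [-0.1261 -0.5753  0.0264] -0.0007 rows 4
(0.469, -0.3825, 0.17, 180) [-0.2489 -0.7063  0.1264] -0.0007 rows 5
(0.469, -0.3825, 0.053, 180) [-0.2489 -0.7063  0.4189] -0.0007 rows 6
```

```bash
python3 -m jog '[[[-0.126,-0.575,0.026],0,0.1],[[-0.126,-0.575,0.026],0,0.1],[[-0.126,-0.575,0.026],0,0.1],[[-0.126,-0.575,0.026],0,0.1],[[-0.248,-0.706,0.126],0,0.1],[[-0.248,-0.706,0.126],0,0.1],[[-0.248,-0.706,0.126],0,0.1],[[-0.248,-0.706,0.28],0,0.1],[[-0.248,-0.706,0.419],0,0.1],[[-0.248,-0.706,0.419],0,0.1],[[-0.248,-0.706,0.419],0,0.1]]' 20
python3 -m jog '[[[0,0,0],0,0.7],[[0,0,0],0,0.7],[[0,0,0],0,0.7],[[0,0,0],0,0.7],[[0,0,0],0,0.7],[[0,0,-0.15],0,0.7],[[0,0,-0.35],0,0.7],[[0,0,-0.42],0,0.7],[[0,0,-0.42],0,0.7]]' 25
python3 - <<'E'
from h import *
go([(.37,-.3,.22,180),(.37,.0,.22,180),(.37,.1,.22,180),(.4595,.139,.22,180)])
E
```

```text
time: 39.02
tool_pos: [0.47, -0.3825, 0.215]
tool_rot: [-3.139, 0.002, -3.141]
contact_force: [0.3, -0.2, 0.4]
opening: 0.0825
grip_force: 0.0
time: 40.15
tool_pos: [0.4696, -0.3827, 0.3842]
tool_rot: [-3.136, 0.005, -3.141]
contact_force: [-0.2, 0.7, -2.8]
opening: 0.0566
grip_force: 25.0
t 40.15 grasp [ 0.4705 -0.3836  0.2251] yaw -180.0 tilt 0.45 open 0.0566 F [-0.2  0.7 -2.8]
(0.37, -0.3, 0.22, 180) [0.2512 0.2091 0.0101] 0.0001 rows 3
(0.37, 0.0, 0.22, 180) [0.2511 0.9591 0.0057] 0.0001 rows 7
(0.37, 0.1, 0.22, 180) [0.251  1.2091 0.0043] 0.0001 rows 8
(0.4595, 0.139, 0.22, 180) [0.0273 1.3066 0.0049] 0.0001 rows 9
```

```bash
python3 -m jog '[[[0.251,0.209,0],0,0.7],[[0.251,0.209,0],0,0.7],[[0.251,0.209,0],0,0.7],[[0.251,0.96,0],0,0.7],[[0.251,0.96,0],0,0.7],[[0.251,0.96,0],0,0.7],[[0.251,0.96,0],0,0.7],[[0.251,0.96,0],0,0.7],[[0.251,0.96,0],0,0.7],[[0.251,0.96,0],0,0.7]]' 25
python3 - <<'E'
from h import *
go([(.42,.139,.22,180),(.459,.139,.22,180),(.459,.139,.065,180)])
E
```

```text
time: 41.4
tool_pos: [0.3693, 0.0015, 0.3797]
tool_rot: [-3.141, -0.001, -3.14]
contact_force: [-0.1, -0.2, -2.8]
opening: 0.0568
grip_force: 25.0
t 41.4 grasp [0.3692 0.0015 0.2205] yaw -179.9 tilt 0.05 open 0.0568 F [-0.1 -0.2 -2.8]
(0.42, 0.139, 0.22, 180) [-0.1275  0.3437  0.001 ] 0.0004 rows 3
(0.459, 0.139, 0.22, 180) [-0.225   0.3436  0.0009] 0.0004 rows 3
(0.459, 0.139, 0.065, 180) [-0.2253  0.3437  0.3884] 0.0004 rows 4
```

```bash
python3 -m jog '[[[-0.1275,0.344,0],0,0.7],[[-0.1275,0.344,0],0,0.7],[[-0.1275,0.344,0],0,0.7],[[-0.225,0.344,0],0,0.7],[[-0.225,0.344,0.1],0,0.7],[[-0.225,0.344,0.22],0,0.7],[[-0.225,0.344,0.32],0,0.7],[[-0.225,0.344,0.37],0,0.7],[[-0.225,0.344,0.388],0,0.7],[[-0.225,0.344,0.388],0,0.7]]' 25
python3 -m jog '[[[0,0,0.006],0,0.7],[[0,0,0.012],0,0.7],[[0,0,0.012],0,0.7]]' 25
```

```text
time: 42.65
tool_pos: [0.4594, 0.1383, 0.2248]
tool_rot: [-3.141, -0.0, 3.14]
contact_force: [0.2, -0.1, -2.9]
opening: 0.0569
grip_force: 25.0
time: 43.02
tool_pos: [0.4589, 0.1393, 0.2204]
tool_rot: [-3.142, 0.001, -3.141]
contact_force: [0.8, 0.4, -2.3]
opening: 0.0565
grip_force: 25.0
```

```bash
python3 -m jog '[[[0,0,0.005],0,0.7],[[0,0,0.009],0,0.7],[[0,0,0.009],0,0.7]]' 25
```

```text
time: 43.4
tool_pos: [0.4588, 0.1393, 0.2172]
tool_rot: [-3.142, 0.001, -3.141]
contact_force: [-2.4, 0.2, 5.7]
opening: 0.0569
grip_force: 25.0
```

```bash
python3 -m jog '[[[0,0,0],0,0.2],[[0,0,0],0,0.2],[[0,0,0],0,0.2],[[0,0,-0.03],0,0.2],[[0,0,-0.2],0,0.2],[[0,0,-0.4],0,0.2],[[0.2,0,-0.4],0,0.2],[[0.2,-0.4,-0.4],0,0.2],[[0.2,-0.8,-0.4],0,0.2],[[0.2,-0.8,-0.4],0,0.2],[[0.2,-0.8,-0.4],0,0.2],[[0.2,-0.8,-0.4],0,0.2]]' 25
python3 - <<'E'
from h import *
import cv2
for c in('scene','top'):
    im=cams.read_camera(c)[:,:,::-1]
    b=im[165:295,180:350] if c=='top' else im[185:345,180:380]
    cv2.imwrite(f'pics/f{c}.png',cv2.resize(b,None,fx=3.7,fy=3.7,interpolation=cv2.INTER_CUBIC))
    for n in('spice_jar_1','salt_shaker','small_tin','pill_bottle','glass_jar'):
        print(c,n,[(np.round(r['position'],4).tolist(),round(r['confidence'],2)) for r in models.pinpoint(n,c)])
E
```

```text
time: 44.9
tool_pos: [0.3786, -0.1744, 0.3776]
tool_rot: [-3.141, 0.002, -3.142]
contact_force: [1.0, 0.4, 0.1]
opening: 0.0735
grip_force: 0.0
scene spice_jar_1 [([0.4092, 0.3524, 0.0008], 0.7), ([0.4761, 0.3602, 0.006], 0.55)]
scene salt_shaker [([0.5362, 0.3598, 0.007], 0.54), ([0.5019, 0.1411, -0.0017], 0.39)]
scene small_tin [([0.4556, 0.1376, -0.0003], 0.87)]
scene pill_bottle [([0.4752, 0.2549, 0.0043], 0.56)]
scene glass_jar [([0.4796, -0.0564, -0.0016], 0.96)]
top spice_jar_1 [([0.477, 0.3575, 0.0038], 0.71), ([0.4068, 0.3579, 0.0039], 0.59)]
top salt_shaker [([0.5391, 0.3555, 0.0035], 0.64)]
top small_tin [([0.4573, 0.1408, 0.0038], 0.52)]
top pill_bottle [([0.474, 0.2559, 0.0056], 0.6)]
top glass_jar [([0.4808, -0.059, 0.001], 0.7)]
```

View pics/fscene.png

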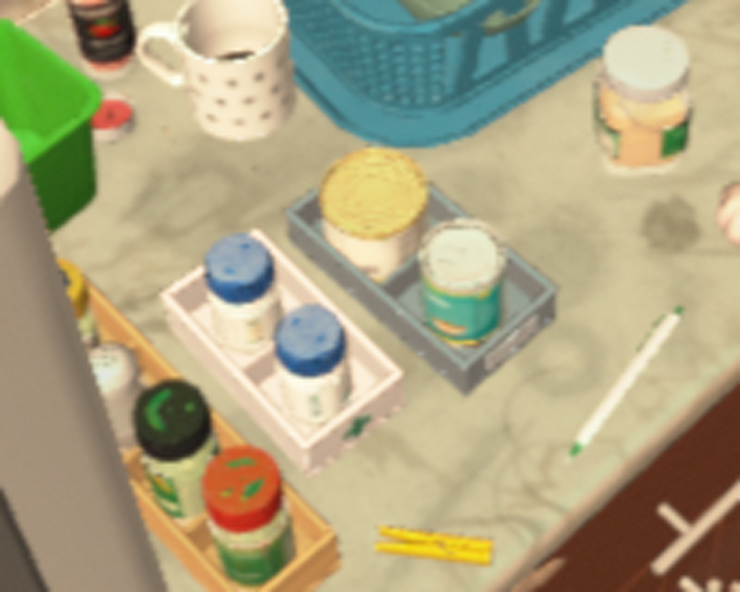

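View pics/ftop.png

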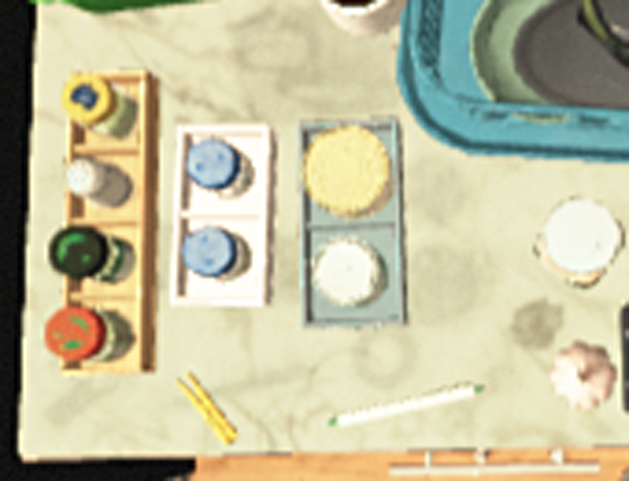

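Both pictures show all five items upright in their cells: red (75,335), black (80,250) and shaker (95,180) in the rack, pill bottle (210,250), and tin (345,270) in the top crop. The glass jar is unmoved at (580,235), so I'm handing in.

```bash
python3 -c "
from cell import robot
print(robot.hand_in())"
```

```text
the job is handed in; nothing more can be done
None
```

I handed the job in with all five items standing upright in their cells, the glass jar not moved, and about 45 s of the 128 s used; the hand-in gave no verdict, so this rests on the final pictures and position readings.

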